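Set out the slide-staining line on the spill tray

ROBOT

A 6-joint arm with a two-finger parallel gripper is mounted at the origin on the work surface. World frame = base frame: x ahead of the robot, y to its left, z up, the work surface at z = 0. Lengths are in m, angles in rad, forces in N, time in s.
With the tool pointing down it reaches from about 0.25 to 0.8 m from the base axis. Payload 3.9 kg.
Tool frame: the origin (TCP) lies at the very end of the fingers, on their centre line; the grasp point (between the pads) lies bot.grip_point_offset behind it (bot.grip_point_offset is the distance from the TCP to the grasp point, in m); z points along the fingers, y is the direction in which the jaws open and shut (so a half turn about z gives the same grasp; the last joint's range is limited). The gripper opens to 85 mm and grips with 20 to 120 N. Pads are 22 mm wide; open, the fingers measure 114 mm over their backs; the gripper's body (76 mm by 85 mm) begins 54 mm behind the grasp point. The pads swing forward as they close: fully open they stand 13 mm farther back than shut.
Start: joints at [-1.225, 0.26, -0.138, 1.173, 0, 1.571], TCP at [0.178, -0.494, 0.231] pointing down, gripper open.
Joint ranges: [-2.78, 2.78], [-0.83, 1.72], [-1.28, 1.37], [-1.9, 2.12], [-1.57, 1.48], [-3.14, 3.14]. Speed limits (rad/s): [2.57, 2.57, 3.14, 3.14, 3.14, 3.14].

INTERFACE

Orientations are given as [roll, pitch, yaw] about the fixed x, y, z axes, in that order (R = Rz(yaw) Ry(pitch) Rx(roll)).
In Python, from cell import bot gives the robot as it stands.
- The arm moves only by the tool servo_tool, never from a script. Its argument "moves" is a list of rows, each a list of 3 entries, a list of its own where there are three numbers: the opening, from 0 (shut) to 1 (fully open), then the shift along the world's x, y, z each as a share of 0.06 m, from -1 to 1, then the turn about the world's z as a share of 6 degrees, from -1 to 1. In form: [[hand, [x, y, z], twist], ...]. A call has 1 to 10 rows; each row shifts and turns the commanded pose from where the row before left it; what a row does not reach is not made up. A row lasts 1/8 s, in which the tool goes at most 62.5 mm and 10.7 degrees, less where a joint would pass 70% of its speed; a pose out of reach is approached as far as the arm can. A call with a number of a shift or a turn outside -1 to 1 is refused whole. A call with a gripper value outside its range is refused whole. The fingers move at their own pace and stop on an object; "force" is the grip in N (left out, the last holds). Time passes only in rows, so rows that do not move let the fingers close. It gives the time, the measured TCP pose, the force and the opening at its end, in the units of the state.
- bot.get_obs(): the state, without advancing time (a new reading comes with each control period).
- bot.get_image(name): name is "side" or "top"; returns a dict with "color" (480x640x3 uint8, blue, green, red), "fx", "fy", "cx", "cy" (pixels), "k1" (the pictures are not rectified: a ray, as slopes to the right and down, at radius r is drawn at 1 + k1 r^2 times it, then the intrinsics apply), "T" (4x4, takes a point from camera to world coordinates). Camera axes: x right, y up, looking along -z (the intrinsics and any distortion apply to the point x, -y, -z); pixel columns grow to the right and rows downward; lengths in m; the calibration is good to about 2 mm. A picture is of the moment at which its call begins. There is no depth.
- bot.finish_job(): hands the job in, once; it reports no verdict.
Trained networks look in a picture, given as the dict that the camera call returned (one of the last four; its "shot" number tells which), for a name from the list of things; names that differ only in an ending like _2 or _b are one class to them, and where a whole thing is asked for, a point or a joint stands for the part that bears it (a point fixed in the world has none). Each returns a list of dicts, best first, with "p" (0 to 1); they miss things now and then, are a little off and sometimes report something else, mostly with a low value. They report only what shows in the picture. A call takes as long as a camera call. They do not tell look-alikes from the thing itself.
- bot.search_frame(name, picture): "centre" ([column, row] as shares, 0 to 1, of the picture: columns of its width, rows of its height, amid what is visible of it).
- bot.mark_of(name, picture): "centre" ([column, row] as shares, 0 to 1, of the picture: columns of its width, rows of its height: a listed point, or the origin of a listed thing).
The state is a dict: "time": time; "q": joint angles; "joint_velocities": joint speeds; "joint_torque": joint torques, N m; "eef_pos": TCP position; "ee_rot": TCP orientation; "contact_force": force on the tool from outside, world axes, zero at the start; "moment": the same for the moment, N m; "grip_width": opening from 0.0 (shut) to 1.0 (fully open).
Only numpy, scipy, OpenCV 4.12 (cv2) and the standard library are available. Lean on these libraries where they do the work, as an engineer would, in place of code of your own. Each camera call takes 0.05 s, during which the arm holds its last target.

TASK

Set out the slide-staining line on the spill tray: in its front row (nearest the robot) the red-capped stain goes between the white-capped fixative and the blue-capped stain, with the blue one at the end nearer the slide drying rack, and the green-capped rinse jar goes directly behind the blue one. Stand each jar upright, centred on its own circle and let go, and never tip one over. Leave the black-capped waste jar, the drying rack, the sharps container and the timer where they are.

Things in the scene. Friction and masses are not known exactly. Their poses are not given: they have to be found in the camera images.
- jar_fix_mid (a point): Upright plastic slide-staining jar, 107 mm tall, WHITE cap, colourless below: the fixative. Point: the jar's centre, half-way up; z along its axis. Foot 58 mm across, body 42 mm; the screw cap, 46 mm across, fills the top 22 mm and overhangs the body. Grip it by this cap, from any direction. 0.1 to 0.22 kg. Starts loose on the bench (z = 0).
- jar_red_mid (a point): Upright plastic slide-staining jar, 107 mm tall, RED cap, red below: the red stain. Point: the jar's centre, half-way up; z along its axis. Foot 58 mm across, body 42 mm; the screw cap, 46 mm across, fills the top 22 mm and overhangs the body. Grip it by this cap, from any direction. 0.1 to 0.22 kg. Starts loose on the bench (z = 0).
- jar_blue_mid (a point): Upright plastic slide-staining jar, 107 mm tall, BLUE cap, blue below: the blue stain. Point: the jar's centre, half-way up; z along its axis. Foot 58 mm across, body 42 mm; the screw cap, 46 mm across, fills the top 22 mm and overhangs the body. Grip it by this cap, from any direction. 0.1 to 0.22 kg. Starts loose on the bench (z = 0).
- jar_rinse_mid (a point): Upright plastic slide-staining jar, 107 mm tall, GREEN cap, nearly colourless below: the rinse. Point: the jar's centre, half-way up; z along its axis. Foot 58 mm across, body 42 mm; the screw cap, 46 mm across, fills the top 22 mm and overhangs the body. Grip it by this cap, from any direction. 0.1 to 0.22 kg. Starts loose on the bench (z = 0).
- tray: Steel spill tray, dark rubber liner, fixed; 170 (its x) by 250 mm (its y), rim 12 mm high, wire handles at the short ends. Origin: centre of underside; liner 4 mm above it. x points away from the robot (turned up to 15 deg), y left, z up. Six white circles, 67 mm wide, mark the jar places: front row (nearest the robot) at x = -40 mm, y = -80, 0, 80 mm; back row at x = +40 mm, same y.
- jar_waste_mid (a point): BLACK-capped brown waste jar, of the same shape and size as the others, standing loose on the middle circle of the tray's back row (tray x = +40, y = 0 mm), to be left there. The point is its centre, half-way up.
- drying_rack: White slide drying rack, 90 mm (x) by 170 mm (y), holding a row of glass slides that reach 87 mm up; it stands on the bench beyond one end of the tray, to the left or to the right of it. Loose, not to be moved. Origin: centre of its underside.
- sharps_bin: Yellow sharps container with a cream lid, 105 mm square, 134 mm tall, standing at the other side of the bench. Loose, not to be moved. Origin: centre of its underside.
- timer: Light grey bench timer lying flat, 64 by 74 mm, 18 mm thick, between the tray and the robot. Loose, not to be moved. Origin: centre of its underside.
Things that resemble listed ones, but are neither listed nor needed, are in the scene too. What is shaped like the part that bears jar_rinse_mid but yellow is not meant.

How it is judged:
At the end, for the whole second after the job is handed in: All four jars stand released, upright (0.1 rad) and still on the liner, each within 12 mm (tray x and y) of its circle's centre: front row red in the middle, blue at the drying rack's end, white at the other; green in the back row behind the blue (((y of drying_rack in the frame of tray above 0 m and (x of jar_fix_mid in the frame of tray between -0.052 and -0.028 m and y of jar_fix_mid in the frame of tray between -0.092 and -0.068 m and z of jar_fix_mid in the frame of tray between 0.0515 and 0.0635 m and angle between jar_fix_mid's own z axis and vertical below 0.1 rad and linear speed of jar_fix below 0.02 m/s and angular speed of jar_fix below 0.2 rad/s) and (x of jar_red_mid in the frame of tray between -0.052 and -0.028 m and y of jar_red_mid in the frame of tray between -0.012 and 0.012 m and z of jar_red_mid in the frame of tray between 0.0515 and 0.0635 m and angle between jar_red_mid's own z axis and vertical below 0.1 rad and linear speed of jar_red below 0.02 m/s and angular speed of jar_red below 0.2 rad/s) and (x of jar_blue_mid in the frame of tray between -0.052 and -0.028 m and y of jar_blue_mid in the frame of tray between 0.068 and 0.092 m and z of jar_blue_mid in the frame of tray between 0.0515 and 0.0635 m and angle between jar_blue_mid's own z axis and vertical below 0.1 rad and linear speed of jar_blue below 0.02 m/s and angular speed of jar_blue below 0.2 rad/s) and (x of jar_rinse_mid in the frame of tray between 0.028 and 0.052 m and y of jar_rinse_mid in the frame of tray between 0.068 and 0.092 m and z of jar_rinse_mid in the frame of tray between 0.0515 and 0.0635 m and angle between jar_rinse_mid's own z axis and vertical below 0.1 rad and linear speed of jar_rinse below 0.02 m/s and angular speed of jar_rinse below 0.2 rad/s)) or (y of drying_rack in the frame of tray below 0 m and (x of jar_fix_mid in the frame of tray between -0.052 and -0.028 m and y of jar_fix_mid in the frame of tray between 0.068 and 0.092 m and z of jar_fix_mid in the frame of tray between 0.0515 and 0.0635 m and angle between jar_fix_mid's own z axis and vertical below 0.1 rad and linear speed of jar_fix below 0.02 m/s and angular speed of jar_fix below 0.2 rad/s) and (x of jar_red_mid in the frame of tray between -0.052 and -0.028 m and y of jar_red_mid in the frame of tray between -0.012 and 0.012 m and z of jar_red_mid in the frame of tray between 0.0515 and 0.0635 m and angle between jar_red_mid's own z axis and vertical below 0.1 rad and linear speed of jar_red below 0.02 m/s and angular speed of jar_red below 0.2 rad/s) and (x of jar_blue_mid in the frame of tray between -0.052 and -0.028 m and y of jar_blue_mid in the frame of tray between -0.092 and -0.068 m and z of jar_blue_mid in the frame of tray between 0.0515 and 0.0635 m and angle between jar_blue_mid's own z axis and vertical below 0.1 rad and linear speed of jar_blue below 0.02 m/s and angular speed of jar_blue below 0.2 rad/s) and (x of jar_rinse_mid in the frame of tray between 0.028 and 0.052 m and y of jar_rinse_mid in the frame of tray between -0.092 and -0.068 m and z of jar_rinse_mid in the frame of tray between 0.0515 and 0.0635 m and angle between jar_rinse_mid's own z axis and vertical below 0.1 rad and linear speed of jar_rinse below 0.02 m/s and angular speed of jar_rinse below 0.2 rad/s)))); the robot touches nothing.
It fails at once if a jar is tipped over (angle between any of jar_fix_mid, jar_red_mid, jar_blue_mid, jar_rinse_mid, jar_waste_mid's own z axis and vertical above 0.6 rad).
It fails at once if the waste jar is pushed more than 12 mm from its place (distance of jar_waste_mid from where it was at the start of the episode above 0.012 m).
It fails at once if the drying rack, sharps container or timer is moved more than 20 mm (distance of any of drying_rack, sharps_bin, timer from where it was at the start of the episode above 0.02 m).
It also fails if it takes over 90 s, if anything falls off the work surface, if the arm or the gripper's body presses on something with over 40 N, if the wrist force passes 120 N, or if a joint passes its speed limit or range.

## Working session

There is one attempt and no reset: what is moved stays moved. The work goes in short steps, Python scripts to look and compute and a tool call to move; the robot and the scene stay as the last step left them, time stands still between calls to the robot, and variables do not carry over. Pictures are saved under pics/ and viewed, and the job is handed in when it is done.

Besides the shell and the picture viewer there is one more tool, called after "Request:" as a command line: name --argument value ..., lists and objects as JSON in quotes. servo_tool: Moves the arm, as the interface text tells. Shift numbers are shares of 0.06 m and turn numbers shares of 6 degrees, none past 1 either way. Its arguments: {"type":"object","properties":{"moves":{"type":"array"},"force":{"type":"number"}},"required":["moves"]}

```bash
ls; mkdir -p pics; python3 - <<'E'
from cell import bot
import cv2
print(bot.grip_point_offset, bot.get_obs())
for n in ["side","top"]:
    im=bot.get_image(n); cv2.imwrite(f"pics/{n}0.png",im["color"])
    print(n,{k:im[k] for k in im if k!="color"})
    for t in ["jar_fix_mid","jar_red_mid","jar_blue_mid","jar_rinse_mid","jar_waste_mid","tray","drying_rack","sharps_bin","timer"]:
        print(t,[(round(d["p"],2),round(d["centre"][0]*640),round(d["centre"][1]*480)) for d in bot.mark_of(t,im)])
E
```

```text
pics
0.0187 {'time': 0.0, 'q': array([-1.22496217e+00,  2.60692511e-01, -1.39419651e-01,  1.17270226e+00,
        2.33634802e-05,  1.57081421e+00]), 'joint_velocities': array([ 0.00099437, -0.00050475, -0.00058582,  0.00240539, -0.00022009,
       -0.00050696]), 'joint_torque': array([ 1.14229406e-03, -4.05677247e+01,  2.53922224e+01,  1.87465473e-02,
       -1.01004662e-04,  1.54154876e-06]), 'eef_pos': array([ 0.17773226, -0.49324743,  0.23044133]), 'ee_rot': array([-3.13957456e+00, -2.33273474e-05,  3.45816231e-01]), 'contact_force': array([-0.4740812 ,  0.12395072, -0.36564176]), 'moment': array([0.02180256, 0.01871978, 0.00254385]), 'grip_width': 1.00172396394547}
side {'fx': 471.3454985619929, 'fy': 471.3454985619929, 'cx': 323.52645522837497, 'cy': 239.6949390599329, 'k1': -0.03302005153009986, 'T': array([[-0.87258677,  0.34342373, -0.34735064,  0.18138077],
       [-0.48845469, -0.61652444,  0.61750274,  0.55471569],
       [-0.00208506,  0.70848978,  0.705718  ,  0.70295928],
       [ 0.        ,  0.        ,  0.        ,  1.        ]]), 'shot': 1}
jar_fix_mid [(0.81, 387, 
[... 370 characters left out ...]
 'cx': 327.7070238029172, 'cy': 234.97305117476424, 'k1': -0.02800721588189494, 'T': array([[ 0.0242587 ,  0.99227623, -0.12165278,  0.35366466],
       [-0.99961922,  0.025677  ,  0.0101043 ,  0.00682544],
       [ 0.01314994,  0.12136134,  0.99252129,  1.26658067],
       [ 0.        ,  0.        ,  0.        ,  1.        ]]), 'shot': 2}
jar_fix_mid [(0.94, 486, 233), (0.17, 433, 285)]
jar_red_mid [(0.66, 435, 286)]
jar_blue_mid [(0.56, 161, 219)]
jar_rinse_mid [(0.95, 246, 294), (0.83, 205, 330), (0.78, 206, 280), (0.76, 161, 284)]
jar_waste_mid [(0.88, 306, 165)]
tray [(0.7, 311, 186)]
drying_rack [(0.82, 173, 150), (0.37, 305, 165)]
sharps_bin [(0.74, 475, 161)]
timer [(0.98, 306, 289)]
```

View pics/side0.png

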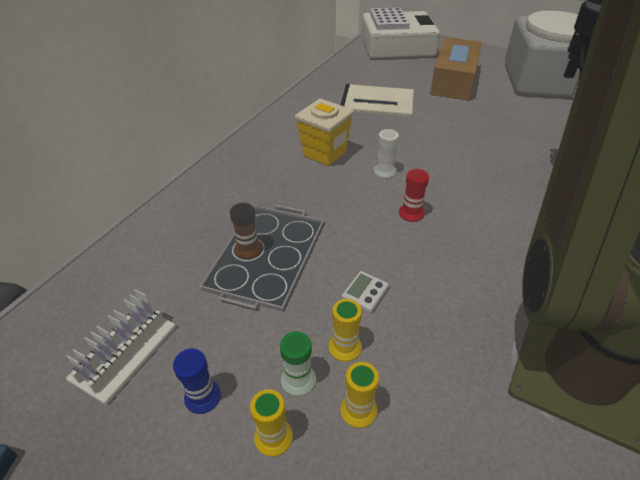

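View pics/top0.png

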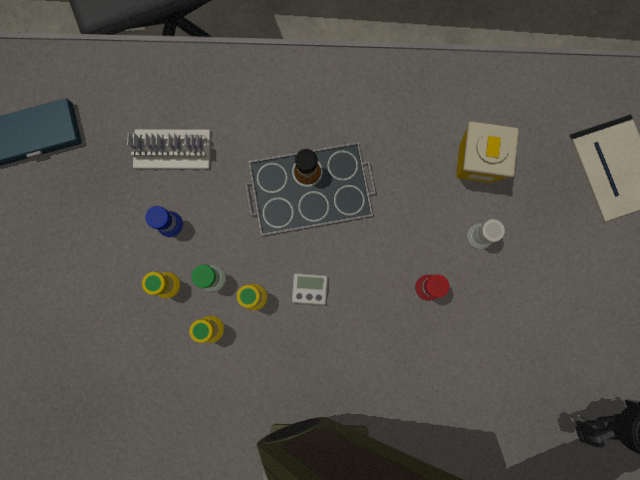

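```bash
cat > h.py <<'E'
from cell import bot
import cv2, numpy as np
from scipy.optimize import least_squares
def proj(im,P):
    P=np.atleast_2d(P); T=im["T"]; c=(P-T[:3,3])@T[:3,:3]
    u=c[:,0]/-c[:,2]; v=-c[:,1]/-c[:,2]; s=1+im["k1"]*(u*u+v*v)
    return np.c_[im["fx"]*u*s+im["cx"],im["fy"]*v*s+im["cy"]]
def atz(im,px,z):
    return least_squares(lambda p:(proj(im,[p[0],p[1],z])-px).ravel(),[0.45,0]).x
def tri(ims,pxs):
    r=least_squares(lambda p:np.concatenate([(proj(i,p)-q).ravel() for i,q in zip(ims,pxs)]),[0.45,0,0.05])
    return r.x, np.abs(r.fun).max()
E
python3 - <<'E'
from h import *
s=bot.get_image("side"); t=bot.get_image("top")
def hits(n,im): return [(d["p"],np.array(d["centre"])*[640,480]) for d in bot.mark_of(n,im)]
for n,sp,tp,z in [("jar_fix_mid",(387,155),(486,233),.0535),("jar_red_mid",(414,195),(435,286),.0535),("jar_blue_mid",(193,381),(161,219),.0535),("jar_rinse_mid",(297,360),(206,280),.0535),("jar_waste_mid",(242,230),(306,165),.0575),("tray",(265,257),(311,186),0),("drying_rack",(122,355),(173,150),0),("sharps_bin",(323,152),(475,161),0),("timer",(365,295),(306,289),0)]:
    def near(h,p): 
        h=[q for _,q in h if np.hypot(*(q-p))<15]; return h[0] if h else None
    a,b=near(hits(n,s),sp),near(hits(n,t),tp)
    if a is None or b is None: print(n,a,b); continue
    X,r=tri([s,t],[a,b]); print(n,X.round(4),round(r,1),"side@z",atz(s,a,z).round(4),"top@z",atz(t,b,z).round(4))
for i,p in enumerate([(246,294),(205,330),(161,284)]): print("yellow",atz(t,p,.0535).round(3))
# circles in top
g=cv2.cvtColor(t["color"],cv2.COLOR_BGR2GRAY)
cv2.imwrite("pics/traycrop.png",cv2.resize(t["color"][130:250,235:390],None,fx=5,fy=5,interpolation=cv2.INTER_CUBIC))
c=cv2.resize(s["color"][290:460,230:400],None,fx=3.4,fy=3.4,interpolation=cv2.INTER_CUBIC); cv2.imwrite("pics/greencrop.png",c)
E
```

```text
jar_fix_mid [ 0.5087 -0.3464  0.0532] 0.2 side@z [ 0.5091 -0.3458] top@z [ 0.5083 -0.3464]
jar_red_mid [ 0.3994 -0.2309  0.0561] 0.7 side@z [ 0.3987 -0.2345] top@z [ 0.4009 -0.2311]
jar_blue_mid [0.5288 0.3462 0.0484] 2.7 side@z [0.523  0.3466] top@z [0.5337 0.3485]
jar_rinse_mid [0.404  0.2433 0.0583] 0.6 side@z [0.4064 0.2412] top@z [0.4029 0.2436]
jar_waste_mid [0.6488 0.04   0.058 ] 1.2 side@z [0.6514 0.0403] top@z [0.6465 0.0387]
tray [ 0.6145  0.0308 -0.0097] 0.7 side@z [0.61   0.0384] top@z [0.6109 0.0298]
drying_rack [ 0.6933  0.3456 -0.0055] 0.3 side@z [0.689  0.3471] top@z [0.6925 0.3446]
sharps_bin None [476.032 164.208]
timer [ 0.3856  0.0308 -0.0021] 2.0 side@z [0.3817 0.0312] top@z [0.39   0.0323]
yellow [0.374 0.162]
yellow [0.298 0.244]
yellow [0.39 0.34]
```

View pics/greencrop.png

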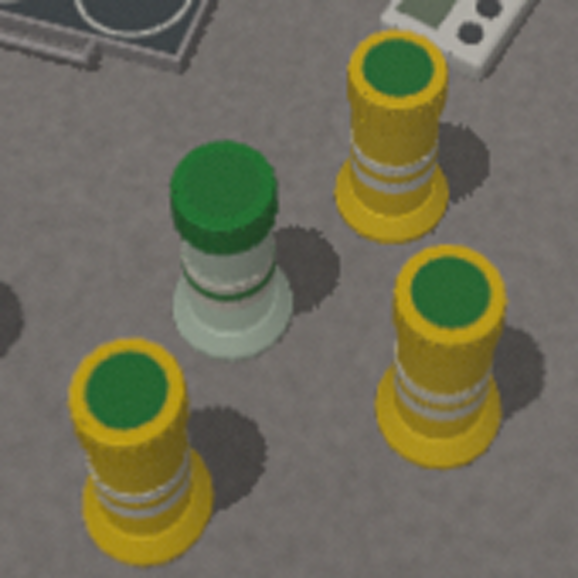

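View pics/traycrop.png

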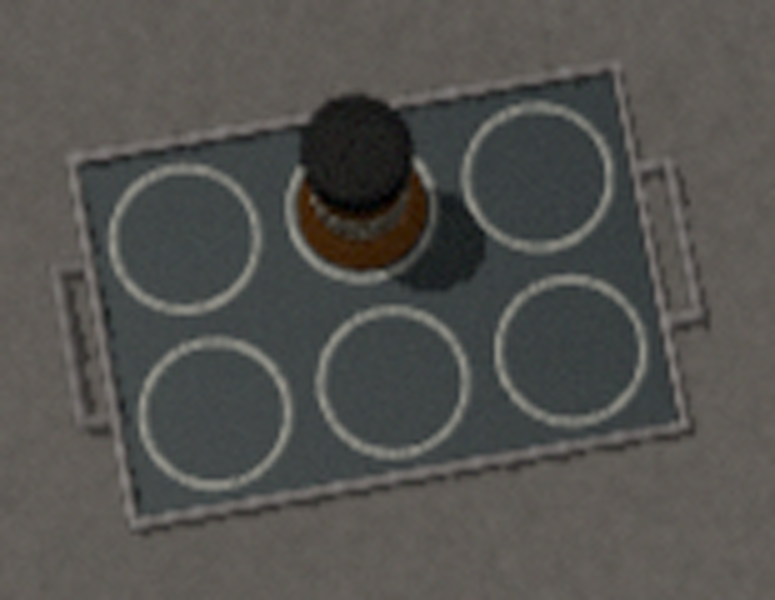

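```bash
cat >> h.py <<'E'
def hullc(pts):
    h=cv2.convexHull(np.float32(pts)); m=cv2.moments(h); return np.array([m["m10"],m["m01"]])/m["m00"], m["m00"]
def model(im,x,y,z0,caponly):
    th=np.linspace(0,2*np.pi,48,endpoint=False); P=[]
    for r,z in ([(.023,.085),(.023,.107)]+([] if caponly else [(.029,0),(.029,.004)])):
        P.append(np.c_[x+r*np.cos(th),y+r*np.sin(th),np.full(48,z0+z)])
    return hullc(proj(im,np.vstack(P)))
def mask(im,col):
    hsv=cv2.cvtColor(im["color"],cv2.COLOR_BGR2HSV); H,S,V=cv2.split(hsv)
    return ({"red":((H<6)|(H>174)),"blue":(H>110)&(H<130),"green":(H>50)&(H<75)}[col]&(S>130)&(V>40)).astype(np.uint8)
def seg(im,col,guess,z0=0.,caponly=False,R=60):
    m=mask(im,col); c,a=model(im,*guess,z0,caponly)
    win=np.zeros_like(m); cv2.circle(win,tuple(int(v) for v in c),R,1,-1); m=m&win
    if m.sum()<30: return None
    n,l,st,ce=cv2.connectedComponentsWithStats(cv2.morphologyEx(m,cv2.MORPH_CLOSE,np.ones((9,9))))
    if caponly: k=1+np.argmin(np.hypot(*(ce[1:]-c).T)+1000*(st[1:,4]<100))
    else: k=1+np.argmax(st[1:,4])
    ys,xs=np.nonzero((l==k)&(m>0)); return hullc(np.c_[xs,ys])
def locate(ims,col,guess,z0=0.,caponly=False,R=60):
    out=[]
    for im in ims:
        r=seg(im,col,guess,z0,caponly,R)
        if r is None: out.append(None); continue
        x=least_squares(lambda p:model(im,p[0],p[1],z0,caponly)[0]-r[0],guess,x_scale=.01,diff_step=1e-3).x
        out.append((x.round(4),round(r[1]/model(im,*x,z0,caponly)[1],2)))
    return out
E
python3 - <<'E'
from h import *
s=bot.get_image("side"); t=bot.get_image("top")
for col,g,co in [("red",(.4,-.231),0),("blue",(.529,.346),0),("green",(.404,.243),1)]:
    print(col,locate([s,t],col,g,0.,bool(co)))
# tray circles
nom={(-1,1):0,(-1,0):0,(-1,-1):0,(1,1):0,(1,-1):0}
obs=[]
for im,nm in ((t,"top"),(s,"side")):
    g=cv2.cvtColor(im["color"],cv2.COLOR_BGR2GRAY)
    th=cv2.adaptiveThreshold(cv2.resize(g,None,fx=4,fy=4,interpolation=cv2.INTER_CUBIC),255,cv2.ADAPTIVE_THRESH_MEAN_C,cv2.THRESH_BINARY,101,-12)
    cs,_=cv2.findContours(th,cv2.RETR_LIST,cv2.CHAIN_APPROX_NONE)
    f={}
    for c in cs:
        if len(c)<100: continue
        e=cv2.fitEllipse(c); q=(np.array(e[0])+.5)/4-.5
        ca=cv2.contourArea(c)/(np.pi*e[1][0]*e[1][1]/4+1e-9)
        if not .96<ca<1.04: continue
        w=atz(im,q,.004)
        if np.hypot(*(w-[.61,.03]))>.16: continue
        for k in nom:
            a=np.deg2rad(-9) ; 
            for sg in (1,):
                pred=np.array([.611,.03])+np.array([[np.cos(.17),-np.sin(.17)],[np.sin(.17),np.cos(.17)]])@[.04*k[0],.08*k[1]]
                pred2=np.array([.611,.03])+np.array([[np.cos(.17),np.sin(.17)],[-np.sin(.17),np.cos(.17)]])@[.04*k[0],.08*k[1]]
                if np.hypot(*(w-pred2))<.02: f.setdefault(k,[]).append((w,e[1]))
    print(nm,{k:[(x[0].round(4),np.round(x[1],0)) for x in v] for k,v in f.items()})
    for k,v in f.items(): obs.append((nm,k,np.mean([x[0] for x in v],0)))
for sel in (("top",),("side",),("top","side")):
    o=[x for x in obs if x[0] in sel]
    if len(o)<2: continue
    def fn(p): 
        c,sn=np.cos(p[2]),np.sin(p[2])
        return np.concatenate([[p[0]+c*.04*k[0]-sn*.08*k[1]-w[0],p[1]+sn*.04*k[0]+c*.08*k[1]-w[1]] for _,k,w in o])
    r=least_squares(fn,[.61,.03,-.17]); print(sel,r.x.round(4),np.abs(r.fun).max().round(4))
E
```

```text
red [(array([ 0.3976, -0.2307]), 0.92), (array([ 0.3994, -0.2285]), 0.9)]
blue [(array([0.5234, 0.3422]), 0.91), (array([0.5247, 0.3437]), 0.9)]
green [(array([0.4058, 0.2418]), 0.84), (array([0.4072, 0.2436]), 0.86)]
top {(-1, 0): [(array([0.572 , 0.0276]), array([106., 108.])), (array([0.5726, 0.0277]), array([123., 124.]))]}
side {(-1, 0): [(array([0.5703, 0.0262]), array([ 85., 119.])), (array([0.5705, 0.0266]), array([100., 135.]))]}
('top', 'side') [ 0.5956 -0.0047 -0.9183] 0.001
```

```bash
python3 - <<'E'
from h import *
s=bot.get_image("side"); t=bot.get_image("top")
obs=[]
for im,nm in ((t,"top"),(s,"side")):
    g=cv2.cvtColor(im["color"],cv2.COLOR_BGR2GRAY)
    th=cv2.adaptiveThreshold(cv2.resize(g,None,fx=4,fy=4,interpolation=cv2.INTER_CUBIC),255,cv2.ADAPTIVE_THRESH_MEAN_C,cv2.THRESH_BINARY,101,-12)
    cs,_=cv2.findContours(th,cv2.RETR_LIST,cv2.CHAIN_APPROX_NONE)
    f={}
    for c in cs:
        if len(c)<100: continue
        e=cv2.fitEllipse(c); q=(np.array(e[0])+.5)/4-.5
        if not .96<cv2.contourArea(c)/(np.pi*e[1][0]*e[1][1]/4+1e-9)<1.04: continue
        w=atz(im,q,.004)
        for k in [(-1,1),(-1,0),(-1,-1),(1,1),(1,-1)]:
            p=np.array([.611,.03])+np.array([[np.cos(.17),-np.sin(.17)],[np.sin(.17),np.cos(.17)]])@[.04*k[0],.08*k[1]]
            if np.hypot(*(w-p))<.02: f.setdefault(k,[]).append(w)
    for k,v in f.items(): obs.append((nm,k,np.mean(v,0)))
for sel in (("top",),("side",),("top","side")):
    o=[x for x in obs if x[0] in sel]
    def fn(p): 
        c,sn=np.cos(p[2]),np.sin(p[2])
        return np.concatenate([[p[0]+c*.04*k[0]-sn*.08*k[1]-w[0],p[1]+sn*.04*k[0]+c*.08*k[1]-w[1]] for _,k,w in o])
    r=least_squares(fn,[.61,.03,.17]); print(sel,len(o),r.x.round(4),np.abs(r.fun).max().round(4))
p=r.x;c,sn=np.cos(p[2]),np.sin(p[2])
for n,k in dict(fix=(-1,-1),red=(-1,0),blue=(-1,1),green=(1,1),waste=(1,0)).items():
    print(n,[round(p[0]+c*.04*k[0]-sn*.08*k[1],4),round(p[1]+sn*.04*k[0]+c*.08*k[1],4)])
print(bot.get_obs()["time"],bot.get_obs()["eef_pos"])
E
```

```text
('top',) 5 [0.6114 0.0358 0.2045] 0.0001
('side',) 4 [0.6096 0.0344 0.2041] 0.0001
('top', 'side') 9 [0.6106 0.0352 0.2064] 0.0012
fix [np.float64(0.5879), np.float64(-0.0513)]
red [np.float64(0.5715), np.float64(0.027)]
blue [np.float64(0.5551), np.float64(0.1053)]
green [np.float64(0.6334), np.float64(0.1217)]
waste [np.float64(0.6498), np.float64(0.0434)]
2.2 [ 0.17793446 -0.49392038  0.23130263]
```

Request:
servo_tool --moves '[[1, [0.46, 0.55, 0], 0.77], [1, [0.46, 0.55, 0], 0.77], [1, [0.46, 0.55, 0], 0.77], [1, [0.46, 0.55, 0], 0.77], [1, [0.46, 0.55, 0], 0.77], [1, [0.46, 0.55, 0], 0.77], [1, [0.46, 0.55, 0], 0.77], [1, [0.46, 0.55, 0], 0.77], [1, [0, 0, 0], 0], [1, [0, 0, 0], 0]]' --force 40

```text
time: 3.45
eef_pos: [0.3985, -0.23, 0.2313]
ee_rot: [-3.141, 0.001, 0.991]
contact_force: [-0.5, 0.2, -1.2]
grip_width: 0.998
```

Request:
servo_tool --moves '[[1, [0, 0, -0.6], 0], [1, [0, 0, -0.6], 0], [1, [0, 0, -0.6], 0], [1, [0, 0, -0.5], 0], [1, [0, 0, -0.27], 0], [1, [0, 0, 0], 0], [0, [0, 0, 0], 0], [0, [0, 0, 0], 0], [0, [0, 0, 0], 0], [0, [0, 0, 0], 0]]' --force 40

```text
time: 4.7
eef_pos: [0.3995, -0.2306, 0.0783]
ee_rot: [3.139, 0.0, 0.991]
contact_force: [-0.8, -0.6, 6.3]
grip_width: 0.528
```

Request:
servo_tool --moves '[[0, [0, 0, 0], 0], [0, [0, 0, 0], 0], [0, [0, 0, 0.1], 0]]'

```text
time: 5.08
eef_pos: [0.3985, -0.2297, 0.0833]
ee_rot: [-3.141, -0.0, 0.991]
contact_force: [-0.6, 0.9, -1.2]
grip_width: 0.524
```

Request:
servo_tool --moves '[[0, [0, 0, 0.4], 0], [0, [0, 0, 0.6], 0], [0, [0, 0, 0.6], 0], [0, [0, 0, 0.5], 0], [0, [0, 0, 0], 0], [0, [0, 0, 0], 0]]'

```text
time: 5.82
eef_pos: [0.3981, -0.2295, 0.2082]
ee_rot: [-3.14, 0.0, 0.991]
contact_force: [0.1, 0.4, -1.9]
grip_width: 0.53
```

```bash
python3 - <<'E'
from h import *
s=bot.get_image("side");t=bot.get_image("top")
cv2.imwrite("pics/s1.png",s["color"]);cv2.imwrite("pics/t1.png",t["color"])
print(bot.get_obs()["eef_pos"],bot.get_obs()["time"])
z=bot.get_obs()["eef_pos"][2]-.077
print(locate([s,t],"red",(.3985,-.2297),z))
E
```

```text
[ 0.39771828 -0.22928897  0.2076517 ] 5.925
[(array([ 0.3974, -0.2225]), 0.79), (array([ 0.3984, -0.2092]), 0.4)]
```

View pics/s1.png

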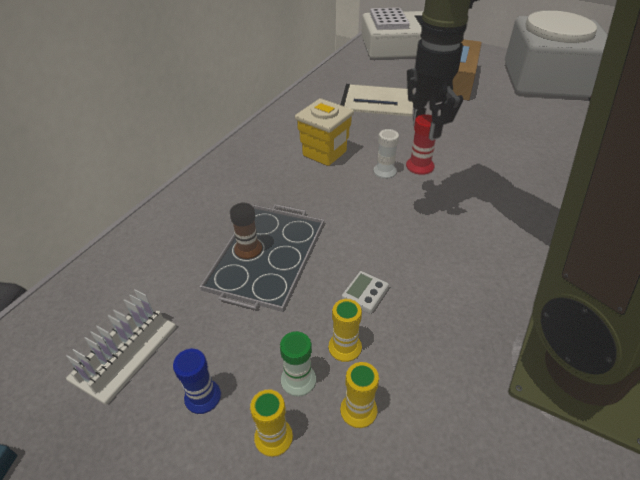

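Request:
servo_tool --moves '[[0, [0.3, 0.44, 0], 0], [0, [0.48, 0.71, 0], 0], [0, [0.48, 0.71, 0], 0], [0, [0.48, 0.71, 0], 0], [0, [0.48, 0.71, 0], 0], [0, [0.4, 0.59, 0], 0], [0, [0.27, 0.4, 0], 0], [0, [0, 0, 0], 0], [0, [0, 0, 0], 0], [0, [0, 0, 0], 0]]'

```text
time: 7.18
eef_pos: [0.5712, 0.0254, 0.2087]
ee_rot: [-3.141, 0.001, 0.99]
contact_force: [0.4, 0.1, -0.1]
grip_width: 0.523
```

```bash
python3 - <<'E'
from h import *
s=bot.get_image("side")
cv2.imwrite("pics/s2.png",s["color"][60:360,120:440])
o=bot.get_obs();print(o["eef_pos"],o["time"])
z=o["eef_pos"][2]-.0775
m=mask(s,"red"); 
# band-free lower part: foot ellipse projection check
th=np.linspace(0,6.283,60)
for dx in (0,):
    P=np.c_[o["eef_pos"][0]+.029*np.cos(th),o["eef_pos"][1]+.029*np.sin(th),np.full(60,z)]
    q=proj(s,P); print("pred foot bbox",q.min(0).round(1),q.max(0).round(1))
ys,xs=np.nonzero(m[:, :]); k=ys>ys.max()-12; print("red max row",ys.max(),"foot cols",xs[k].min(),xs[k].max())
E
```

```text
[0.57139199 0.02534687 0.20893763] 7.225
pred foot bbox [263.9 199.4] [295.5 220.2]
red max row 220 foot cols 265 295
```

View pics/s2.png

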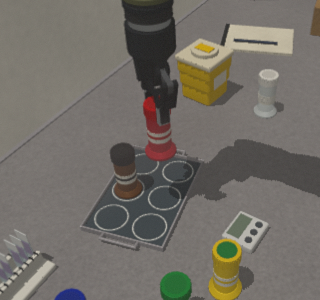

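Request:
servo_tool --moves '[[0, [0, 0.03, -0.4], 0], [0, [0, 0, -0.6], 0], [0, [0, 0, -0.6], 0], [0, [0, 0, -0.35], 0], [0, [0, 0, -0.1], 0], [0, [0, 0, 0], 0], [0, [0, 0, -0.03], 0], [0, [0, 0, -0.03], 0], [0, [0, 0, 0], 0]]'

```text
time: 8.35
eef_pos: [0.5723, 0.0281, 0.0829]
ee_rot: [3.141, -0.0, 0.991]
contact_force: [-0.2, -0.6, -0.4]
grip_width: 0.526
```

Request:
servo_tool --moves '[[0, [0, 0, -0.02], 0], [0, [0, 0, 0], 0], [0, [0, 0, 0], 0]]'

```text
time: 8.72
eef_pos: [0.5725, 0.0282, 0.0823]
ee_rot: [3.141, -0.001, 0.991]
contact_force: [-2.0, 0.3, 5.8]
grip_width: 0.528
```

Request:
servo_tool --moves '[[0.8, [0, 0, 0], 0], [0.85, [0, 0, 0], 0], [0.9, [0, 0, 0], 0], [0.9, [0, 0, 0.3], 0], [1, [0, 0, 0.6], 0], [1, [0, 0, 0.6], 0], [1, [0, 0, 0.6], 0], [1, [0, 0, 0], 0]]'

```text
time: 9.72
eef_pos: [0.5744, 0.0282, 0.2105]
ee_rot: [3.136, -0.004, 0.991]
contact_force: [-0.1, 0.3, 0.4]
grip_width: 1.003
```

Request:
servo_tool --moves '[[1, [-0.15, -0.88, 0], 0], [1, [-0.15, -0.88, 0], 0], [1, [-0.15, -0.88, 0], 0], [1, [-0.15, -0.88, 0], 0], [1, [-0.15, -0.88, 0], 0], [1, [-0.15, -0.88, 0], 0], [1, [-0.15, -0.88, 0], 0], [1, [0, 0, 0], 0], [1, [0, 0, 0], 0]]'

```text
time: 10.85
eef_pos: [0.5085, -0.341, 0.2061]
ee_rot: [-3.139, -0.001, 0.99]
contact_force: [0.1, -0.1, 0.4]
grip_width: 0.999
```

```bash
python3 - <<'E'
from h import *
s=bot.get_image("side");t=bot.get_image("top")
cv2.imwrite("pics/s3.png",s["color"])
print(locate([s,t],"red",(.5715,.027),.004))
for im in (s,t):
  print([(round(d["p"],2),atz(im,np.array(d["centre"])*[640,480],.0535).round(4)) for d in bot.mark_of("jar_fix_mid",im)])
o=bot.get_obs();print(o["eef_pos"],o["time"])
E
```

```text
[(array([0.5709, 0.0282]), 0.91), (array([0.5732, 0.03  ]), 0.94)]
[(0.69, array([ 0.5046, -0.3421]))]
[(0.64, array([ 0.5123, -0.342 ]))]
[ 0.50939291 -0.34008771  0.20716183] 11.05
```

View pics/s3.png

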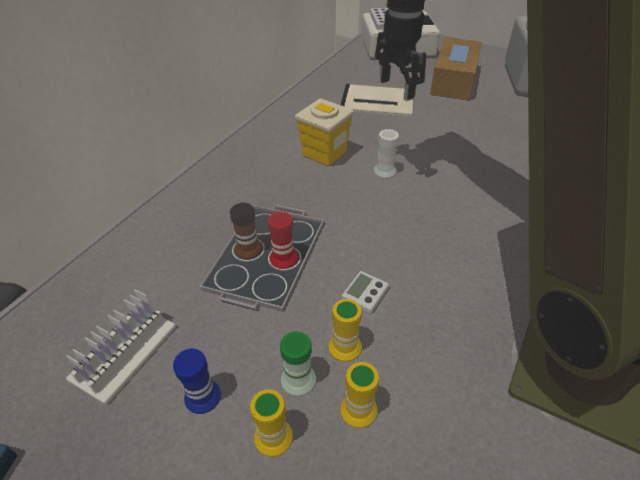

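```bash
python3 - <<'E'
from h import *
s=bot.get_image("side")
c=cv2.resize(s["color"][110:200,345:435],None,fx=6,fy=6,interpolation=cv2.INTER_CUBIC)
th=np.linspace(0,6.283,60)
for (x,y),col in (((.509,-.346),(0,0,255)),((.508,-.342),(0,255,0))):
  for r,z in ((.029,0),(.023,.107)):
    q=(proj(s,np.c_[x+r*np.cos(th),y+r*np.sin(th),np.full(60,z)])-[345,110]+.5)*6
    cv2.polylines(c,[np.int32(q)],True,col,1)
cv2.imwrite("pics/fix.png",c)
E
```

```text
(no output)
```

View pics/fix.png

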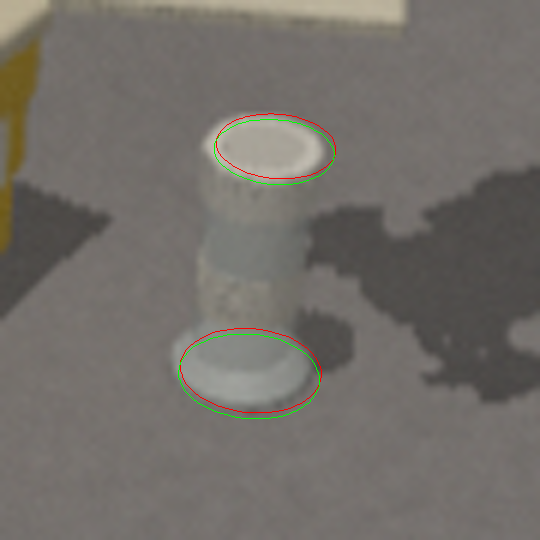

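Request:
servo_tool --moves '[[1, [0.03, -0.06, -0.5], 0], [1, [0, 0, -0.6], 0], [1, [0, 0, -0.6], 0], [1, [0, 0, -0.37], 0], [1, [0, 0, -0.1], 0], [1, [0, 0, 0], 0], [1, [0, 0, 0], 0], [0, [0, 0, 0], 0], [0, [0, 0, 0], 0]]'

```text
time: 12.22
eef_pos: [0.5113, -0.3454, 0.0778]
ee_rot: [3.14, 0.0, 0.991]
contact_force: [0.0, 0.4, 0.8]
grip_width: 0.603
```

Request:
servo_tool --moves '[[0, [0, 0, 0], 0], [0, [0, 0, 0], 0], [0, [0, 0, 0], 0], [0, [0, 0, 0], 0]]'

```text
time: 12.72
eef_pos: [0.5115, -0.3455, 0.0779]
ee_rot: [3.14, 0.0, 0.991]
contact_force: [0.2, 0.3, 5.3]
grip_width: 0.526
```

Request:
servo_tool --moves '[[0, [0, 0, 0.3], 0], [0, [0, 0, 0.6], 0], [0, [0, 0, 0.6], 0], [0, [0, 0, 0.6], 0], [0, [0, 0, 0.1], 0], [0, [0.05, 0.6, 0], 0], [0, [0.13, 0.8, 0], 0], [0, [0.23, 0.8, 0], 0], [0, [0.23, 0.8, 0], 0], [0, [0.23, 0.8, 0], 0]]'

```text
time: 13.98
eef_pos: [0.5622, -0.1154, 0.2069]
ee_rot: [-3.138, 0.001, 0.991]
contact_force: [1.3, -0.4, -1.9]
grip_width: 0.523
```

Request:
servo_tool --moves '[[0, [0.23, 0.7, 0], 0], [0, [0.17, 0.4, 0], 0], [0, [0, 0, 0], 0], [0, [0, 0, 0], 0], [0, [0, 0, 0], 0]]'

```text
time: 14.6
eef_pos: [0.5864, -0.0521, 0.2085]
ee_rot: [-3.141, 0.001, 0.989]
contact_force: [0.0, -0.6, -2.4]
grip_width: 0.527
```

```bash
cat > chk.py <<'E'
from h import *
import sys
s=bot.get_image("side"); o=bot.get_obs();e=o["eef_pos"];print(e.round(4),o["time"],o["contact_force"].round(1))
x0,y0=int(sys.argv[2]),int(sys.argv[3])
c=cv2.resize(s["color"][y0:y0+120,x0:x0+120],None,fx=5,fy=5,interpolation=cv2.INTER_CUBIC)
th=np.linspace(0,6.283,60); z=e[2]-.0775
for r,dz in ((.029,0),(.023,.107)):
    q=(proj(s,np.c_[e[0]+r*np.cos(th),e[1]+r*np.sin(th),np.full(60,z+dz)])-[x0,y0]+.5)*5
    cv2.polylines(c,[np.int32(q)],True,(0,255,0),1)
cv2.imwrite("pics/"+sys.argv[1],c)
E
python3 chk.py fixheld.png 240 100
```

```text
[ 0.5866 -0.0521  0.2087] 14.65 [-0.4 -0.5 -2.3]
```

View pics/fixheld.png

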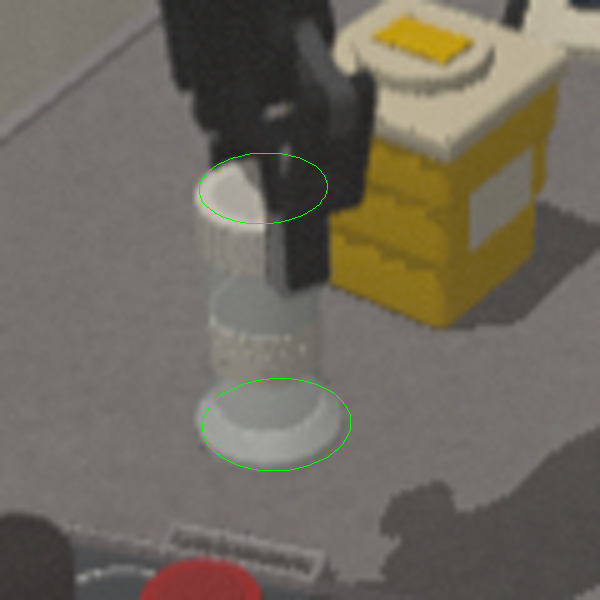

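Request:
servo_tool --moves '[[0, [0, 0, -0.4], 0], [0, [0, 0, -0.6], 0], [0, [0, 0, -0.6], 0], [0, [0, 0, -0.35], 0], [0, [0, 0, -0.12], 0], [0, [0, 0, 0], 0], [0, [0, 0, -0.03], 0], [0, [0, 0, -0.02], 0], [0, [0, 0, 0], 0]]'

```text
time: 15.78
eef_pos: [0.5875, -0.0511, 0.0824]
ee_rot: [3.141, -0.0, 0.991]
contact_force: [0.3, 0.5, -2.0]
grip_width: 0.531
```

Request:
servo_tool --moves '[[0, [0, 0, -0.02], 0], [0, [0, 0, 0], 0], [0, [0, 0, 0], 0]]'

```text
time: 16.15
eef_pos: [0.5877, -0.051, 0.0818]
ee_rot: [3.14, -0.001, 0.991]
contact_force: [-1.2, -0.8, 4.7]
grip_width: 0.528
```

Request:
servo_tool --moves '[[0.8, [0, 0, 0], 0], [0.85, [0, 0, 0], 0], [0.9, [0, 0, 0], 0], [0.9, [0, 0, 0.3], 0], [1, [0, 0, 0.6], 0], [1, [0, 0, 0.6], 0], [1, [0, 0, 0.6], 0], [1, [-0.4, 0.6, 0], 0], [1, [-0.5, 0.8, 0], 0], [1, [-0.5, 0.8, 0], 0]]'

```text
time: 17.4
eef_pos: [0.5024, 0.0819, 0.2066]
ee_rot: [3.142, -0.0, 0.99]
contact_force: [-0.1, 0.5, -0.9]
grip_width: 0.999
```

Request:
servo_tool --moves '[[1, [-0.5, 0.8, 0], 0], [1, [-0.5, 0.8, 0], 0], [1, [-0.4, 0.7, 0], 0], [1, [-0.22, 0.39, 0], 0], [1, [0, 0, 0], 0], [1, [0, 0, 0], 0], [1, [0, 0, 0], 0]]'

```text
time: 18.27
eef_pos: [0.4064, 0.2414, 0.2066]
ee_rot: [3.141, 0.0, 0.989]
contact_force: [0.1, -0.6, -0.7]
grip_width: 1.003
```

```bash
python3 - <<'E'
from h import *
s=bot.get_image("side");t=bot.get_image("top")
cv2.imwrite("pics/s4.png",s["color"]);cv2.imwrite("pics/t4.png",t["color"])
o=bot.get_obs();print(o["eef_pos"],o["time"])
for im in (s,t):
  print([(round(d["p"],2),atz(im,np.array(d["centre"])*[640,480],.0575).round(4)) for n in ("jar_fix_mid","jar_rinse_mid") for d in bot.mark_of(n,im)])
E
```

```text
[0.40639308 0.24147316 0.20662825] 18.375
[(0.96, array([0.3866, 0.3448])), (0.74, array([0.4099, 0.2474])), (0.64, array([0.2886, 0.2403])), (0.63, array([0.3631, 0.1501]))]
[(0.96, array([ 0.5875, -0.0487])), (0.51, array([0.6484, 0.0441])), (0.46, array([0.3858, 0.0336])), (0.89, array([0.4094, 0.2441])), (0.73, array([0.3734, 0.1527])), (0.67, array([0.2962, 0.2428]))]
```

View pics/s4.png

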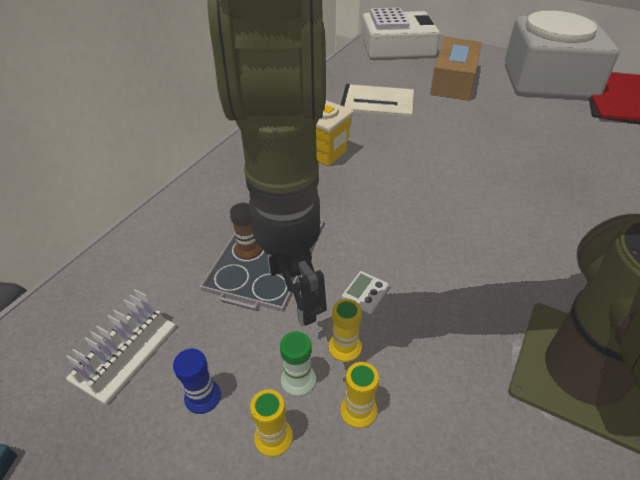

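Request:
servo_tool --moves '[[1, [0.02, 0.03, -0.5], 0], [1, [0, 0, -0.6], 0], [1, [0, 0, -0.6], 0], [1, [0, 0, -0.37], 0], [1, [0, 0, -0.09], 0], [1, [0, 0, 0], 0], [1, [0, 0, 0], 0], [0, [0, 0, 0], 0], [0, [0, 0, 0], 0]]'

```text
time: 19.7
eef_pos: [0.4075, 0.2443, 0.0777]
ee_rot: [3.141, -0.001, 0.991]
contact_force: [-0.3, 0.4, -0.4]
grip_width: 0.602
```

Request:
servo_tool --moves '[[0, [0, 0, 0], 0], [0, [0, 0, 0], 0], [0, [0, 0, 0], 0], [0, [0, 0, 0], 0]]'

```text
time: 20.2
eef_pos: [0.4076, 0.2444, 0.0777]
ee_rot: [3.141, -0.001, 0.991]
contact_force: [0.3, -0.2, 5.7]
grip_width: 0.521
```

Request:
servo_tool --moves '[[0, [0, 0, 0.3], 0], [0, [0, 0, 0.6], 0], [0, [0, 0, 0.6], 0], [0, [0, 0, 0.6], 0], [0, [0, 0, 0.1], 0], [0, [0.4, -0.22, 0], 0], [0, [0.65, -0.35, 0], 0], [0, [0.65, -0.35, 0], 0], [0, [0.65, -0.35, 0], 0], [0, [0.65, -0.35, 0], 0]]'

```text
time: 21.45
eef_pos: [0.5873, 0.1459, 0.2069]
ee_rot: [-3.139, 0.002, 0.991]
contact_force: [1.1, 1.2, -1.4]
grip_width: 0.528
```

Request:
servo_tool --moves '[[0, [0.5, -0.27, 0], 0], [0, [0.26, -0.15, 0], 0], [0, [0, 0, 0], 0], [0, [0, 0, 0], 0], [0, [0, 0, 0], 0]]'

```text
time: 22.08
eef_pos: [0.6317, 0.1222, 0.2089]
ee_rot: [-3.141, 0.001, 0.992]
contact_force: [-0.8, 0.5, -0.6]
grip_width: 0.527
```

```bash
python3 chk.py greenheld.png 170 150
```

```text
[0.6319 0.1223 0.2091] 22.125 [-0.  -0.9 -0.7]
```

View pics/greenheld.png

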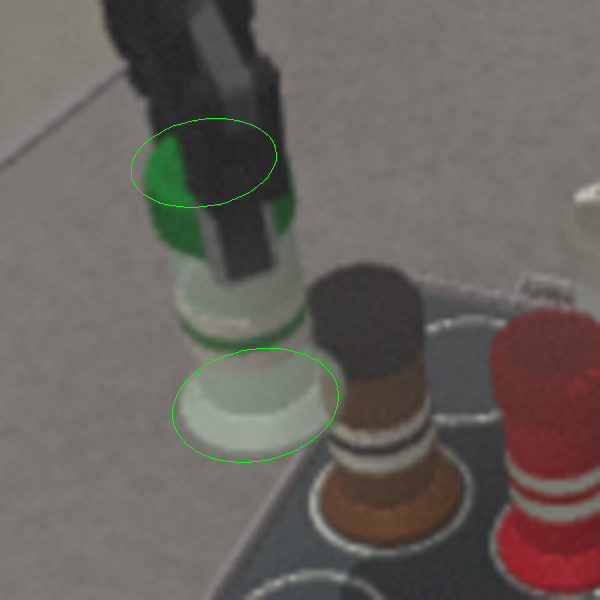

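Request:
servo_tool --moves '[[0, [0.03, 0, -0.4], 0], [0, [0, 0, -0.6], 0], [0, [0, 0, -0.6], 0], [0, [0, 0, -0.35], 0], [0, [0, 0, -0.12], 0], [0, [0, 0, 0], 0], [0, [0, 0, -0.03], 0], [0, [0, 0, -0.02], 0], [0, [0, 0, 0], 0]]'

```text
time: 23.25
eef_pos: [0.6348, 0.1217, 0.0824]
ee_rot: [3.141, -0.001, 0.991]
contact_force: [-0.0, -0.3, -1.2]
grip_width: 0.523
```

Request:
servo_tool --moves '[[0, [0, 0, -0.02], 0], [0, [0, 0, 0], 0], [0, [0, 0, 0], 0]]'

```text
time: 23.62
eef_pos: [0.6351, 0.1218, 0.0818]
ee_rot: [3.141, -0.001, 0.991]
contact_force: [-0.8, -0.8, 5.5]
grip_width: 0.529
```

Request:
servo_tool --moves '[[0.8, [0, 0, 0], 0], [0.85, [0, 0, 0], 0], [0.9, [0, 0, 0], 0], [0.9, [0, 0, 0.3], 0], [1, [0, 0, 0.6], 0], [1, [0, 0, 0.6], 0], [1, [0, 0, 0.6], 0], [1, [-0.3, 0.6, 0], 0], [1, [-0.4, 0.8, 0], 0], [1, [-0.4, 0.8, 0], 0]]'

```text
time: 24.88
eef_pos: [0.568, 0.2547, 0.2067]
ee_rot: [3.142, -0.0, 0.99]
contact_force: [0.1, 0.3, 0.5]
grip_width: 0.997
```

Request:
servo_tool --moves '[[1, [-0.4, 0.8, 0], 0], [1, [-0.2, 0.4, 0], 0], [1, [-0.13, 0.3, 0], 0], [1, [0, 0, 0], 0], [1, [0, 0, 0], 0], [1, [0, 0, 0], 0]]'

```text
time: 25.62
eef_pos: [0.5254, 0.3425, 0.2067]
ee_rot: [3.141, 0.0, 0.989]
contact_force: [1.4, 0.7, 0.8]
grip_width: 0.999
```

```bash
python3 - <<'E'
from h import *
s=bot.get_image("side");t=bot.get_image("top")
cv2.imwrite("pics/s5.png",s["color"])
o=bot.get_obs();print(o["eef_pos"],o["time"])
print("green",locate([s,t],"green",(.634,.122),.004,True),"blue",locate([s,t],"blue",(.5245,.3435)),"red",locate([s,t],"red",(.572,.028),.004))
E
```

```text
[0.52530286 0.34276252 0.20670136] 25.725h.py:14: RuntimeWarning: invalid value encountered in divide
  h=cv2.convexHull(np.float32(pts)); m=cv2.moments(h); return np.array([m["m10"],m["m01"]])/m["m00"], m["m00"]
Traceback (most recent call last):
  File "h.py", line 36, in locate
    x=least_squares(lambda p:model(im,p[0],p[1],z0,caponly)[0]-r[0],guess,x_scale=.01,diff_step=1e-3).x
      ~~~~~~~~~~~~~^^^^^^^^^^^^^^^^^^^^^^^^^^^^^^^^^^^^^^^^^^^^^^^^^^^^^^^^^^^^^^^^^^^^^^^^^^^^^^^^^^
ValueError: Residuals are not finite in the initial point.
```

View pics/s5.png

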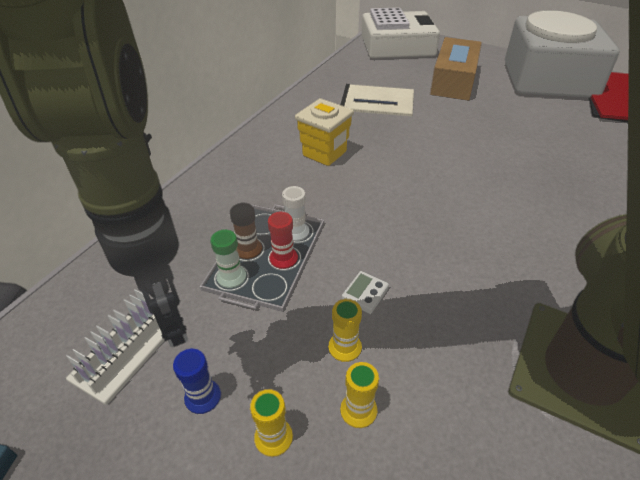

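Request:
servo_tool --moves '[[1, [-0.01, 0.01, -0.5], 0], [1, [0, 0, -0.6], 0], [1, [0, 0, -0.6], 0], [1, [0, 0, -0.37], 0], [1, [0, 0, -0.09], 0], [1, [0, 0, 0], 0], [1, [0, 0, 0], 0], [0, [0, 0, 0], 0], [0, [0, 0, 0], 0]]'

```text
time: 26.85
eef_pos: [0.5245, 0.3445, 0.0778]
ee_rot: [3.141, -0.001, 0.991]
contact_force: [0.5, 0.2, 0.4]
grip_width: 0.604
```

Request:
servo_tool --moves '[[0, [0, 0, 0], 0], [0, [0, 0, 0], 0], [0, [0, 0, 0], 0], [0, [0, 0, 0], 0]]'

```text
time: 27.35
eef_pos: [0.5246, 0.3446, 0.0779]
ee_rot: [3.141, -0.001, 0.991]
contact_force: [-0.1, -1.9, 5.8]
grip_width: 0.526
```

Request:
servo_tool --moves '[[0, [0, 0, 0.3], 0], [0, [0, 0, 0.6], 0], [0, [0, 0, 0.6], 0], [0, [0, 0, 0.6], 0], [0, [0, 0, 0.1], 0], [0, [0.05, -0.5, 0], 0], [0, [0.1, -0.8, 0], 0], [0, [0.1, -0.8, 0], 0], [0, [0.1, -0.8, 0], 0], [0, [0.1, -0.6, 0], 0]]'

```text
time: 28.6
eef_pos: [0.5499, 0.1321, 0.207]
ee_rot: [-3.139, 0.003, 0.99]
contact_force: [0.3, 1.1, -0.4]
grip_width: 0.527
```

Request:
servo_tool --moves '[[0, [0.06, -0.48, 0], 0], [0, [0, 0, 0], 0], [0, [0, 0, 0], 0], [0, [0, 0, 0], 0], [0, [0, 0, 0], 0]]'

```text
time: 29.22
eef_pos: [0.5546, 0.1064, 0.2089]
ee_rot: [-3.141, 0.0, 0.992]
contact_force: [-0.1, -0.1, -0.7]
grip_width: 0.526
```

```bash
python3 chk.py blueheld.png 200 170
```

```text
[0.5546 0.1062 0.209 ] 29.275 [ 0.3  0.5 -1.4]
```

View pics/blueheld.png

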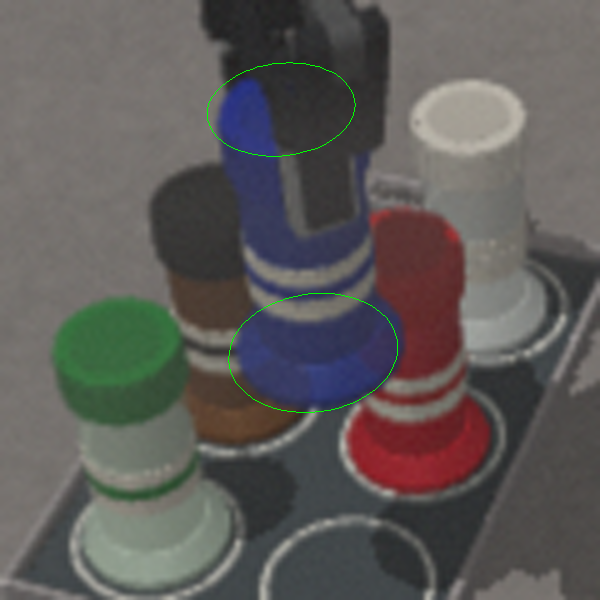

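Request:
servo_tool --moves '[[0, [0.02, 0, -0.4], 0], [0, [0, 0, -0.6], 0], [0, [0, 0, -0.6], 0], [0, [0, 0, -0.35], 0], [0, [0, 0, -0.12], 0], [0, [0, 0, 0], 0], [0, [0, 0, -0.03], 0], [0, [0, 0, -0.03], 0], [0, [0, 0, 0], 0], [0, [0, 0, 0], 0]]'

```text
time: 30.52
eef_pos: [0.5566, 0.1056, 0.0819]
ee_rot: [3.14, -0.001, 0.991]
contact_force: [0.5, -1.0, 1.9]
grip_width: 0.526
```

Request:
servo_tool --moves '[[0, [0, 0, -0.01], 0], [0, [0, 0, 0], 0], [0, [0, 0, 0], 0]]'

```text
time: 30.9
eef_pos: [0.5568, 0.1057, 0.0819]
ee_rot: [3.14, -0.002, 0.991]
contact_force: [-0.7, -0.5, 5.2]
grip_width: 0.524
```

Request:
servo_tool --moves '[[0.8, [0, 0, 0], 0], [0.85, [0, 0, 0], 0], [0.9, [0, 0, 0], 0], [0.9, [0, 0, 0.3], 0], [1, [0, 0, 0.6], 0], [1, [0, 0, 0.6], 0], [1, [0, 0, 0.6], 0], [1, [-0.6, 0, 0.3], 0], [1, [-0.8, 0, 0.3], 0], [1, [-0.8, 0, 0], 0]]'

```text
time: 32.15
eef_pos: [0.4236, 0.1057, 0.2439]
ee_rot: [3.14, -0.002, 0.991]
contact_force: [-0.6, 0.5, 0.7]
grip_width: 0.998
```

Request:
servo_tool --moves '[[1, [-0.7, 0, 0], 0], [1, [-0.3, 0, 0], 0], [1, [0, -0.5, 0], 0], [1, [0, -0.9, 0], 0], [1, [0, -0.9, 0], 0], [1, [0, -0.9, 0], 0], [1, [0, -0.9, 0], 0], [1, [0, -0.5, 0], 0], [1, [0, 0, 0], 0], [1, [0, 0, 0], 0]]'

```text
time: 33.4
eef_pos: [0.3642, -0.1703, 0.2425]
ee_rot: [-3.141, -0.0, 0.991]
contact_force: [0.6, 1.0, 0.6]
grip_width: 0.997
```

```bash
python3 - <<'E'
from h import *
s=bot.get_image("side");t=bot.get_image("top")
o=bot.get_obs();print(o["eef_pos"],o["time"])
cv2.imwrite("pics/s6.png",cv2.resize(s["color"][170:320,190:340],None,fx=4,fy=4,interpolation=cv2.INTER_CUBIC))
cv2.imwrite("pics/t6.png",t["color"])
p=[.6106,.0352,.206]; c,sn=np.cos(p[2]),np.sin(p[2])
def tr(w): d=np.array(w)-p[:2]; return (np.array([c*d[0]+sn*d[1],-sn*d[0]+c*d[1]])*1000).round(1)
for n,g in (("red",(.572,.028)),("blue",(.5551,.1053))):
    for x in locate([s,t],n,g,.004,False,40): print(n,x and (tr(x[0]),x[1]))
for n in ("jar_fix_mid","jar_red_mid","jar_blue_mid","jar_rinse_mid","jar_waste_mid"):
    for im in (s,t):
        print(n,[(round(d["p"],2),tr(atz(im,np.array(d["centre"])*[640,480],.0575))) for d in bot.mark_of(n,im)][:2])
E
```

```text
[ 0.36406718 -0.16972021  0.2426242 ] 33.5
red (array([-41.1,  -3.5]), 0.8)
red (array([-37.6,   2.8]), 0.93)
blue (array([-40.4,  77.9]), 0.9)
blue (array([-38. ,  79.2]), 0.92)
jar_fix_mid [(0.61, array([-41.8, -76. ]))]
jar_fix_mid [(0.95, array([-43.3, -70.1]))]
jar_red_mid [(0.82, array([-40.3,  -1.5]))]
jar_red_mid [(0.78, array([-37.6,  -1.6]))]
jar_blue_mid [(0.64, array([-36.7,  86.1]))]
jar_blue_mid [(0.83, array([-32.3,  75.1]))]
jar_rinse_mid [(0.96, array([40.5, 74.7])), (0.93, array([-157.7,  346.5]))]
jar_rinse_mid [(0.79, array([-260.1,  267.3])), (0.71, array([-149.1,  351.3]))]
jar_waste_mid [(0.73, array([37.4,  8.1]))]
jar_waste_mid [(0.69, array([38.6, -3.4]))]
```

View pics/s6.png

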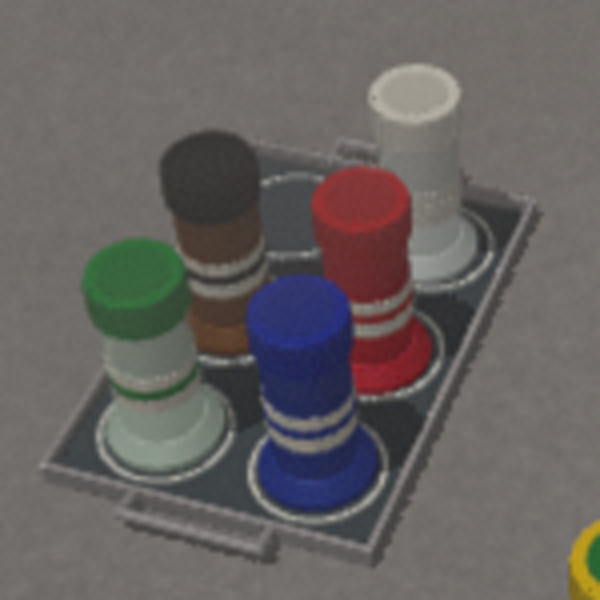

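View pics/t6.png

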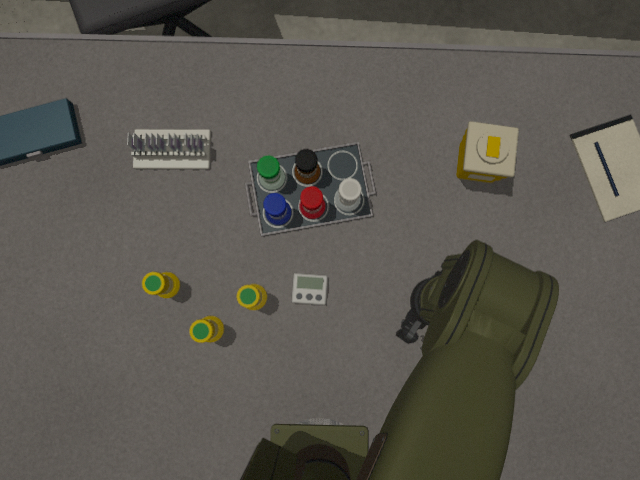

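```bash
python3 - <<'E'
from h import *
s=bot.get_image("side");t=bot.get_image("top")
p=[.6106,.0352,.206]; c,sn=np.cos(p[2]),np.sin(p[2]); th=np.linspace(0,6.283,60)
outs=[]
for im,x0,y0,(dx,dy,a) in ((s,200,175,(.6096,.0344,.2041)),(t,240,135,(.6114,.0358,.2045))):
    im_=cv2.resize(im["color"][y0:y0+140,x0:x0+140],None,fx=5.7,fy=5.7,interpolation=cv2.INTER_CUBIC)[:600]
    c,sn=np.cos(a),np.sin(a)
    for k in ((-1,-1),(-1,0),(-1,1),(1,1)):
        x,y=dx+c*.04*k[0]-sn*.08*k[1],dy+sn*.04*k[0]+c*.08*k[1]
        for r,z in ((.029,.004),(.023,.111)):
            q=(proj(im,np.c_[x+r*np.cos(th),y+r*np.sin(th),np.full(60,z)])-[x0,y0]+.5)*5.7
            cv2.polylines(im_,[np.int32(q)],True,(0,255,255),1)
    cv2.imwrite(f"pics/ov_{x0}.png",im_)
E
```

```text
(no output)
```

View pics/ov_200.png

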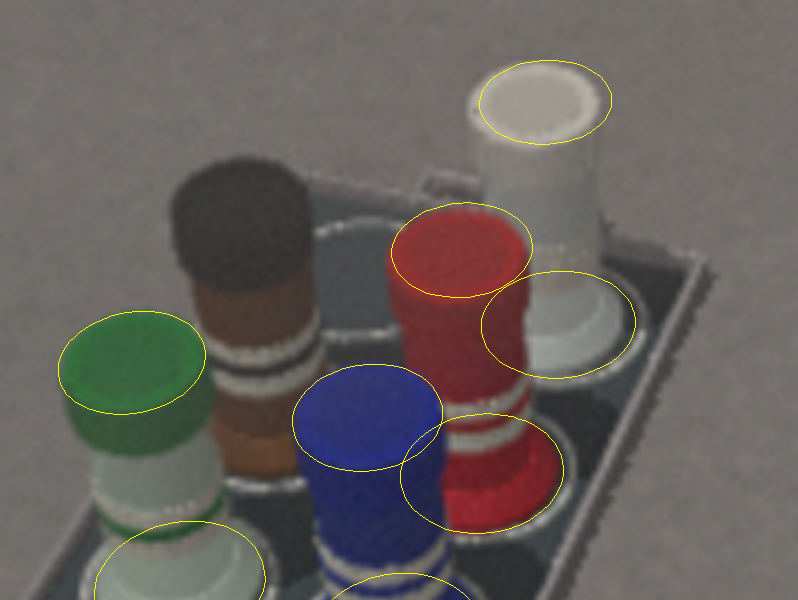

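View pics/ov_240.png

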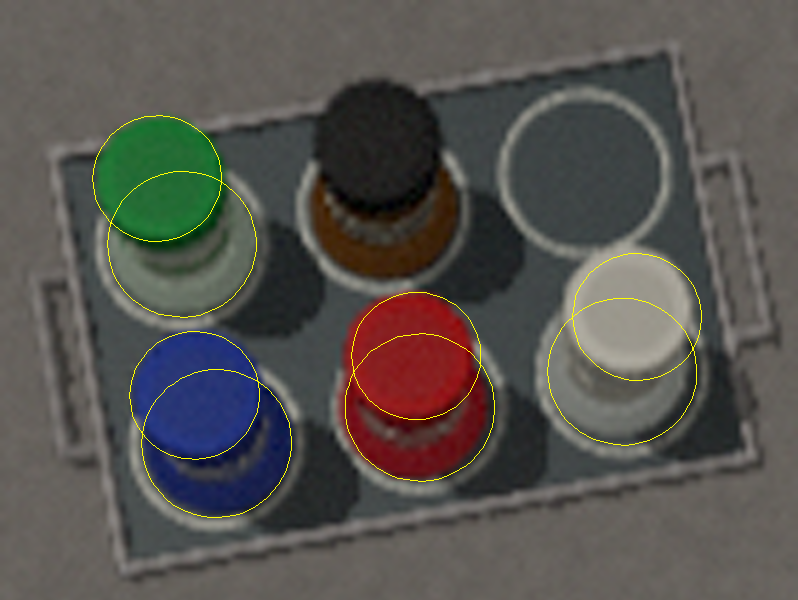

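```bash
python3 -c "
from cell import bot
print(bot.finish_job())"
```

```text
the job is handed in; nothing more can be done
None
```

The staining line is set out on the tray and the job is handed in, at about 34 s of the 90 s allowed. The finish call reports no verdict.

- **Layout:** the drying rack is at the tray's +y (left) end. The front row runs white at y = -80 mm, red at 0 and blue at +80, with green directly behind blue.
- **The rinse jar:** I took the jar with the all-green cap and colourless body, at about (297, 360) in the side picture. The three yellow jars with green discs on top were left alone.
- **Final check:** overlays of the expected outlines in both pictures show all four jars upright and within about 3 to 4 mm of their circle centres. White is the furthest off, at about 3 mm. The gripper is open and well clear of everything.
- **Waste jar, rack, sharps container and timer:** these look unmoved in the last top picture; I did not measure them again at the end.
- **Disagreements:**
  - The network's point estimates scattered by up to 10 mm between the two pictures, for example blue at y = 86 and 75 mm, and waste at +8 and -3 mm. I relied on the outline overlays and colour fits instead.
  - One colour-fit check of the jars failed with an error mid-run, so I went on from the pictures and redid red and blue at the end.

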